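# Load the wash tube and hold the washer lid

## Robot

A 6-joint arm with a two-finger parallel gripper is mounted at the origin on the work surface. World frame = base frame: x ahead of the robot, y to its left, z up, the work surface at z = 0. Lengths are in mm, angles in rad, forces in N, time in s.
With the tool pointing down it reaches from about 375 to 900 mm from the base axis. Payload 3.1 kg.
Tool frame: the origin (TCP) lies midway between the tips of the shut fingers; the grasp point (between the pads) lies 19 mm behind it; z points along the fingers, y is the line along which they close (so a half turn about z gives the same grasp; the last joint's range is limited). The gripper opens to 85 mm and grips with 20 to 120 N. Pads are 22 mm wide; open, the fingers measure 114 mm over their backs; the gripper's body (76 mm by 85 mm) begins 54 mm behind the grasp point. The pads swing forward as they close: fully open they stand 13 mm farther back than shut.
Start: joints at [0.966, 0.527, 1.433, -0, 1.181, -0.178], TCP at [258.683, 568.929, 231.31] pointing down, gripper open.
Joint ranges: [-3.08, 3.08], [-0.75, 2.2], [0.22, 2.44], [-1.43, 4.57], [0, 2.65], [-2.85, 2.85]. Speed limits (rad/s): [2.79, 2.79, 3.14, 3.14, 3.14, 3.14].

## Interface

Orientations are given as a rotation vector (axis times angle).
In Python, from bench import ctrl gives the robot as it stands.
- The arm moves only by the tool arm_command, never from a script. Its arguments are lists of equal length, an entry for each row: "turn": the turn, a rotation vector about the world's x, y, z in rad, a list of three; "delta_pos": the shift along the world's x, y, z in m, a list of three; "hand": the opening in per cent of the stroke, from 0 (shut) to 100 (fully open). A call has 1 to 8 rows; each row shifts and turns the commanded pose from where the row before left it; what a row does not reach is not made up. A row lasts 1/12 s, in which the tool goes at most 41.7 mm and 7.16 degrees, less where a joint would pass 70% of its speed; a pose out of reach is approached as far as the arm can. A call is refused whole if a number of a shift passes 0.0417 or a number of a turn 0.125, either way. A call with a gripper value outside its range is refused whole. The fingers move at their own pace and stop on an object; "newtons" is the grip in N (left out, the last holds). Time passes only in rows, so rows that do not move let the fingers close. It gives the time, the measured TCP pose, the force, the opening and the grip force at its end, in the units of the state.
- ctrl.sense(): the state, without advancing time (a new reading comes with each control period).
- ctrl.read_camera(name): name is "scene" or "top"; returns (picture, depth): 384x512x3 uint8, red, green, blue; 384x512 float32, mm along the optical axis (not along the pixel's ray), 0 where there is no reading.
- ctrl.camera_info(name): a dict with "fx", "fy", "cx", "cy" (pixels), "R" (3x3) and "t" (3): a world point X has camera coordinates R X + t. Camera axes: x right, y down, z forward; pixel columns grow to the right and rows downward; lengths in mm; the calibration is good to about 2 mm. A picture is of the moment at which its call begins. camera_info takes no time and is no camera call.
- ctrl.close_job(): hands the job in; it is judged then, once.
The state is a dict: "clock": time; "q": joint angles; "dq": joint speeds; "tau": joint torques, N m; "tool_pos": TCP position; "tool_rot": TCP orientation; "contact_force": force on the tool from outside, world axes, zero at the start; "torque": the same for the moment, N m; "gripper_width": opening from 0.0 (shut) to 1.0 (fully open); "grasp_force": force on a finger pad.
Only numpy, scipy, OpenCV 4.12 (cv2) and the standard library are available. Lean on these libraries where they do the work, as an engineer would, in place of code of your own. Each camera call takes 0.05 s, during which the arm holds its last target. There are 200 camera calls.

## Task

Pour the five wheel nuts from the scoop through the orange funnel into the clear wash tube and set the empty scoop back down upright on the bench. Then take the parts washer's lid by its handle, lift it to about 50 degrees (within 7 either way) and finish still holding it there in the gripper with nothing propping it, so that I can drop the tube in. Leave the other tools on the bench where they are.

Things in the scene. Friction and masses are not known exactly. Their poses are not given: they have to be found in the camera images.
- scoop: loose open-fronted aluminium scoop, 0.22 kg. Origin: centre of the underside of its flat pan, 100 long (x) x 72 wide (y), 3 thick, walls 30 high at both sides and the back; the front (-x end, the nose) is open, no lip. z up. Starts level on the bench, nose roughly to the robot's right. Nuts start to slide on its floor at a tilt of 25 to 36 degrees.
- scoop_grip (a point): middle of the scoop's red handle bar, which runs lengthwise (along scoop x) above the pan: 84 long, 14 wide (y), 14 tall; this point is 10 mm behind (+x) the pan centre and 78 above its underside. The bar reaches from 28 in front of (-x) to 56 behind the pan's origin and is free on both sides, carried by a post at the back of the pan.
- scoop_nose (a point): middle of the scoop's open front edge, on the underside: 50 mm in -x from its origin
- scoop_in (a point): point over the rear part of the pan floor where the nuts lie, 20 mm behind (+x) the pan's origin and 12 mm up
- tube_in (a point): centre of the inner floor of the fixed clear wash tube, 15 mm above the bench. The tube stands on a round steel foot (110 across); inner diameter 56, top edge 100 mm above the bench, z up
- funnel_rim (a point): centre of the wide mouth of the orange funnel fixed in the top of the tube, 163 mm above the bench. Mouth 150 outer diameter, cone walls at about 50 degrees, throat 46 inner diameter, on the tube's axis
- lid (a joint): opening angle of the parts washer's lid in rad: 0 shut (level), grows as it opens, 1.35 at the stop. 0.87 is 50 degrees. It falls shut by its own weight (0.6 kg) from any angle unless held
- lid_hinge (a point): middle of the lid's hinge line, on the far rim of the fixed blue parts washer (240 deep, 220 wide, 100 high), 100.5 mm above the bench. Axes turn with the lid: x away from the handle side, y along the hinge (level), z out of the upper face. The lid is an aluminium plate 240 x 220 x 8; opening lifts its edge nearer the robot
- lid_handle (a point): middle of the lid's dark bar handle: a round bar 11 mm thick and 100 long parallel to the hinge, centred 35 mm above the lid's upper face, 210 mm from the hinge line and 43 mm above it (in the lid's frame: x -0.21, z +0.043). It can turn between the finger pads. 143 mm above the bench while shut
- nut0_center (a point): centre of a loose brass-coloured hex wheel nut, 15 across flats, 16 tall, 30 g, z along its bore; the five start upright in the back of the scoop
- nut1_center (a point): centre of a loose brass-coloured hex wheel nut, 15 across flats, 16 tall, 30 g, z along its bore; the five start upright in the back of the scoop
- nut2_center (a point): centre of a loose brass-coloured hex wheel nut, 15 across flats, 16 tall, 30 g, z along its bore; the five start upright in the back of the scoop
- nut3_center (a point): centre of a loose brass-coloured hex wheel nut, 15 across flats, 16 tall, 30 g, z along its bore; the five start upright in the back of the scoop
- nut4_center (a point): centre of a loose brass-coloured hex wheel nut, 15 across flats, 16 tall, 30 g, z along its bore; the five start upright in the back of the scoop
- grinder: bystander, not to be disturbed: green and grey angle grinder, about 290 long, lying on its disc; origin at the middle of its underside
- brush: bystander, not to be disturbed: brass-coloured wire cup brush, 72 across, 50 tall, bristles down; origin at the middle of its underside
- tape: bystander, not to be disturbed: yellow tape measure case, 70 x 36 x 66; origin at the middle of its underside
- magnet: bystander, not to be disturbed: flat red square welding magnet, 75 x 75 x 18; origin at the middle of its underside
- wrench: bystander, not to be disturbed: steel wrench, 180 long, lying flat; origin at the middle of its underside
- can: bystander, not to be disturbed: upright spray can with a blue label, 66 across, 180 tall; origin at the middle of its underside

How it is judged (in metres and radians):
On the way, in this order (a step that is already met when the one before it is completed fails the run):
1. the scoop is lifted clear of the bench with all five nuts in it (height (world z) of scoop above 0.08 m and distance between each of nut0_center, nut1_center, nut2_center, nut3_center, nut4_center and scoop_in below 0.065 m), for 0.1 s.
2. all five nuts are in the tube (horizontal distance between each of nut0_center, nut1_center, nut2_center, nut3_center, nut4_center and tube_in below 0.028 m and z of each of nut0_center, nut1_center, nut2_center, nut3_center, nut4_center in the frame of tube_in below 0.075 m), for 0.2 s.
3. the empty scoop stands upright on the bench, let go (height (world z) of scoop below 0.006 m and angle between scoop's own z axis and vertical below 0.1 rad and linear speed of scoop below 0.03 m/s and contact force between the fingers and scoop below 0.1 N), for 0.2 s.
4. the fingers hold the lid between 43 and 57 degrees (value of joint lid between 0.75 and 1 rad and contact force between the fingers and lid above 0.5 N), for 0.5 s.
At the end, for the whole second after the job is handed in: All five nuts lie in the tube (below its top edge), the scoop stands upright and at rest on the bench, untouched; the gripper's fingers hold the lid still at 0.75 to 1.0 rad (43 to 57 degrees) and nothing else touches the lid (all of step 2 and all of step 3 and all of step 4 and velocity of joint lid between -0.1 and 0.1 rad/s and contact force between each of scoop, nut0, nut1, nut2, nut3, nut4, grinder, brush, tape, magnet, wrench, can and lid below 0.2 N); the arm keeps its last pose, push and grip.
It fails at once if a bystander is moved by more than 30 mm (distance of any of grinder, brush, tape, magnet, wrench, can from where it was at the start of the episode above 0.03 m).
It also fails if it takes over 72 s, if anything falls off the work surface, if the arm or the gripper's body presses on something with over 40 N, if the wrist force passes 120 N, or if a joint passes its speed limit or range.

## Working session

There is one attempt and no reset: what is moved stays moved. The work goes in short steps, Python scripts to look and compute and a tool call to move; the robot and the scene stay as the last step left them, time stands still between calls to the robot, and variables do not carry over. Pictures are saved under pics/ and viewed, at most 10 in all, crops included, and the job is handed in when it is done.

Besides the shell and the picture viewer there is one more tool, called after "Emit:" by a JSON object that holds its "method" and its "body". arm_command: Moves the arm, as the interface text tells. Its arguments: {"type":"object","properties":{"turn":{"type":"array","items":{"type":"array","items":{"type":"number"}}},"delta_pos":{"type":"array","items":{"type":"array","items":{"type":"number"}}},"hand":{"type":"array","items":{"type":"number"}},"newtons":{"type":"number"}},"required":["turn","delta_pos","hand"]}

```bash
mkdir -p pics
cat > h.py <<'E'
import numpy as np,cv2
from bench import ctrl
def grab(n,f=None):
    im,d=ctrl.read_camera(n)
    c=ctrl.camera_info(n)
    v,u=np.mgrid[0:384,0:512]
    P=np.stack([(u-c['cx'])/c['fx']*d,(v-c['cy'])/c['fy']*d,d],-1)
    W=(P-np.array(c['t']))@np.array(c['R'])
    W[d==0]=np.nan
    if f: cv2.imwrite('pics/'+f,cv2.resize(im[:,:,::-1],(768,576),interpolation=cv2.INTER_CUBIC))
    return im,W
E
python3 - <<'E'
from h import *
for n in('scene','top'):
    im,W=grab(n,n+'0.png'); np.savez('/tmp/'+n,im=im,W=W); c=ctrl.camera_info(n); print(n,-np.array(c['R']).T@np.array(c['t']))
print(ctrl.sense())
E
```

```text
scene [1174.56764384 -729.67265164 1143.32252379]
top [ 505.68067649   79.38671752 1542.17504855]
{'clock': 0.1, 'q': array([ 9.65454012e-01,  5.28396702e-01,  1.43378080e+00,  3.20686576e-06,
        1.18143841e+00, -1.78511468e-01]), 'dq': array([-0.00011458, -0.00074156, -0.00336073,  0.00042366,  0.00162735,
       -0.00167216]), 'tau': array([ 1.93675933e-04, -4.43306887e+01, -1.78587967e+01, -1.68657016e-04,
        3.92538888e-03,  1.91641408e-05]), 'tool_pos': array([258.34078728, 568.38599128, 230.41494758]), 'tool_rot': array([-6.65223713e-01, -3.06956035e+00,  2.93465020e-03]), 'contact_force': array([-0.42249171,  0.13686298,  0.34471245]), 'torque': array([-0.0238818 , -0.0366714 , -0.01362447]), 'grasp_force': 0.0, 'gripper_width': 0.995305324316619}
```

View pics/top0.png

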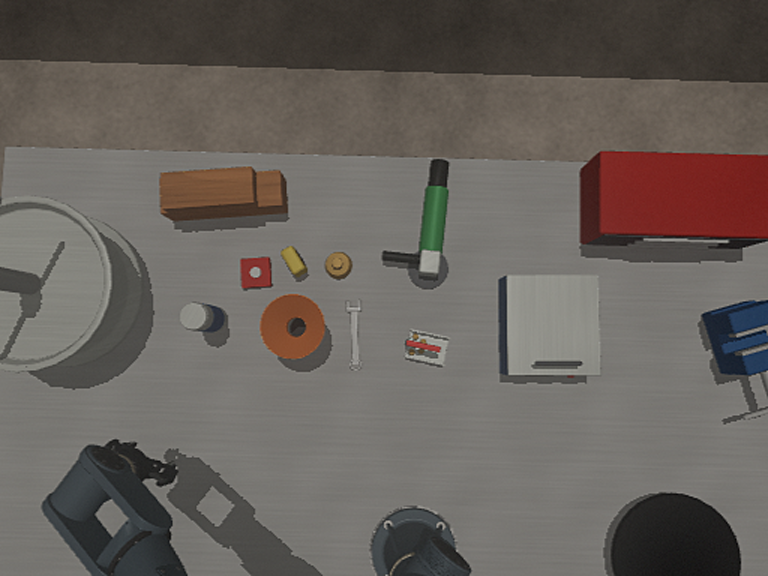

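View pics/scene0.png

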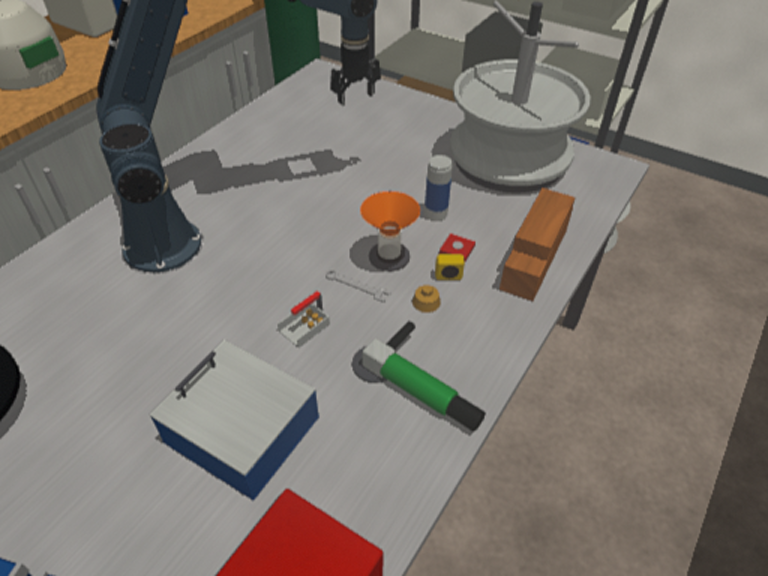

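The top view shows the scoop at (427,347), its red handle pointing slightly up-left, the funnel at (293,327), the can at (200,317) and the lid handle at (557,364). Next I measure them.

Run:
```python
from h import *
for n in('top','scene'):
    D=np.load(f'/tmp/{n}.npz'); im=D['im'].astype(int);W=D['W']
    r,g,b=im[...,0],im[...,1],im[...,2]; z=W[...,2]
    x,y=W[...,0],W[...,1]
    hsv=cv2.cvtColor(D['im'],cv2.COLOR_RGB2HSV).astype(int); H,S,V=hsv[...,0],hsv[...,1],hsv[...,2]
    def rep(k,m):
        p=W[m]; 
        if len(p)<4: print(n,k,len(p));return
        q=np.float32(p[:,:2]); R=cv2.minAreaRect(q)
        print(n,k,len(p),'mean',p.mean(0).round(1),'zmed',np.median(p[:,2]).round(1),'zmax',p[:,2].max().round(1),'rect',np.round(R[0],1),np.round(R[1],1),round(R[2],1))
    near=(x>300)&(x<560)&(y>-150)&(y<90)
    bar=near&(z>72)&(z<100)&((H<8)|(H>172))&(S>130)
    rep('bar',bar)
    p=W[bar][:,:2]; c=p.mean(0); u,s,v=np.linalg.svd(p-c); print(v[0],np.degrees(np.arctan2(v[0][1],v[0][0])))
    rep('scoopwalls',near&(z>18)&(z<40)&(S<60)&(x<480))
    rep('pan',near&(z>1.5)&(z<34)&(x<480)&(y>-120)&(y<30)&(V>150))
    rep('nuts',near&(z>10)&(z<30)&(H>10)&(H<30)&(S>90))
    o=(H>3)&(H<18)&(S>180)&(z>130)&(z<180)&(y>100)
    rep('funnel',o); rep('funnel rim',o&(z>157))
    lid=(x>200)&(x<650)&(y<-150)&(y>-520)
    rep('handle',lid&(z>130)&(z<160)); rep('lidtop',lid&(z>95)&(z<115))
    rep('can',(z>150)&(z<195)&(S<90)&(y>300)&(y<500)&(x>380)&(x<550))
    rep('tape',(z>40)&(z<80)&(H>18)&(H<32)&(S>150)&(y>100))
```

```text
top bar 79 mean [507.1  -7.9  85.6] zmed 85.6 zmax 90.0 rect [506.7  -7.8] [81.3 12.8] 80.2
[-0.17985481 -0.98369317] -100.36130307368684
top scoopwalls 22 mean [469.9 -16.6  31.2] zmed 30.4 zmax 37.6 rect [469.9 -16.6] [91.7  2.8] 79.5
top pan 37 mean [473.4 -30.2   8.1] zmed 4.7 zmax 33.3 rect [470.7 -23.2] [15.2 80.9] 1.2
top nuts 35 mean [509.3   3.1  19.2] zmed 18.7 zmax 27.0 rect [508.8   1.3] [33.6 53.3] 79.0
top funnel 11 mean [604.9 278.2 162.1] zmed 161.3 zmax 168.7 rect [595.9 267.8] [105.7  22.5] 60.1
top funnel rim 11 mean [604.9 278.2 162.1] zmed 161.3 zmax 168.7 rect [595.9 267.8] [105.7  22.5] 60.1
top handle 94 mean [ 475.1 -314.3  148.8] zmed 148.6 zmax 156.0 rect [ 475.  -314.8] [  7.2 107.7] 1.6
top lidtop 3410 mean [ 548.7 -312.4  108.6] zmed 108.8 zmax 115.0 rect [ 548.2 -313.7] [206.4 221.5] 0.9
top can 20 mean [538.5 468.5 167. ] zmed 166.9 zmax 184.7 rect [531.2 425.8] [147.   22.8] 75.2
top tape 22 mean [719.2 326.1  64.9] zmed 64.7 zmax 71.8 rect [713.1 321.1] [60.3 31.9] 31.9
scene bar 89 mean [510.3  -8.9  82.6] zmed 82.6 zmax 88.3 rect [510.4  -6.9] [82.
[... 261 characters left out ...]
 nuts 61 mean [510.1   4.6  16.5] zmed 17.1 zmax 24.0 rect [509.6   4.1] [46.5 43.3] 3.1
scene funnel 494 mean [527.7 330.4 147.5] zmed 148.1 zmax 166.6 rect [544.3 305.5] [137.4 141.4] 72.1
scene funnel rim 104 mean [526.  334.2 160.1] zmed 159.5 zmax 166.6 rect [544.3 305.5] [137.4 141.4] 72.1
scene handle 138 mean [ 479.3 -317.9  145.1] zmed 145.9 zmax 151.7 rect [ 478.2 -315.8] [ 12.2 107.5] 2.1
scene lidtop 4170 mean [ 555.1 -320.9  107.2] zmed 107.2 zmax 114.1 rect [ 548.8 -313. ] [204.8 222.2] 1.1
scene can 9 mean [545.3 495.5 164.3] zmed 162.8 zmax 178.5 rect [545.4 495.1] [5.6 8.1] 76.0
scene tape 172 mean [714.9 304.1  60.3] zmed 62.9 zmax 72.8 rect [705.3 277.2] [146.2  64.6] 75.8
```

```bash
cat >> h.py <<'E'
def ray(n,uv,z):
    c=ctrl.camera_info(n);R=np.array(c['R']);o=-R.T@np.array(c['t'])
    uv=np.atleast_2d(uv); d=np.c_[(uv[:,0]-c['cx'])/c['fx'],(uv[:,1]-c['cy'])/c['fy'],np.ones(len(uv))]@R
    return o+d*((z-o[2])/d[:,2])[:,None]
E
python3 - <<'E'
from h import *
for n in('top','scene'):
    D=np.load(f'/tmp/{n}.npz');hsv=cv2.cvtColor(D['im'],cv2.COLOR_RGB2HSV)
    m=cv2.inRange(hsv,(4,170,60),(18,255,255)); k,l,s,c=cv2.connectedComponentsWithStats(m)
    W=D['W']
    for i in np.argsort(-s[1:,4])[:3]+1:
        ct=cv2.findContours((l==i).astype(np.uint8),0,1)[0][0][:,0]
        w=ray(n,ct,163.); (ex,ea,t)=cv2.fitEllipse(np.float32(w[:,:2]))
        print(n,s[i],c[i].round(1),np.round(ex,1),np.round(ea,1), np.round(cv2.minEnclosingCircle(np.float32(w[:,:2])),1) if 0 else cv2.minEnclosingCircle(np.float32(w[:,:2])))
# hole/can
D=np.load('/tmp/top.npz');W=D['W'];z=W[...,2];x,y=W[...,0],W[...,1]
print('can pix',ray('top',[[195/1.5,317/1.5]],180.))
print('funnel region z', [W[int(r),int(c)].round(0).tolist() for r,c in ((305/1.5,293/1.5),(327/1.5,296/1.5),(345/1.5,293/1.5),(327/1.5,270/1.5))])
E
```

```text
top [208 201   8  16  16] [212.7 208.5] [580.4 218.3] [32.7 65.6] ((574.9818115234375, 240.1292266845703), 28.60224151611328)
top [180 198   8   6   8] [183.5 200.2] [599.6 338.1] [ 4.2 25.8] ((599.9130859375, 337.6121520996094), 14.730742454528809)
top [207 228   6   7   8] [209.4 231.2] [1186.7 -404.6] [2.5000e+00 9.6339e+03] ((497.70758056640625, 244.10997009277344), 13.275046348571777)
scene [241 128  39  29 760] [259.8 140. ] [548.5 296.3] [137.4 152.7] ((553.3726806640625, 291.7599792480469), 81.97147369384766)
scene [301 169   9   5  12] [306.  169.8] [773.7 256.8] [0.1 0.1] ((766.8106689453125, 240.40634155273438), 16.265939712524414)
can pix [[556.96504171 514.61751917 180.        ]]
funnel region z [[594.0, 302.0, 135.0], [545.0, 310.0, 19.0], [500.0, 299.0, 128.0], [540.0, 351.0, 141.0]]
```

Emit:
{"method": "arm_command", "body": {"turn": [[0, 0, -0.12], [0, 0, -0.12], [0, 0, -0.12], [0, 0, -0.12], [0, 0, -0.12], [0, 0, -0.12], [0, 0, -0.12], [0, 0, -0.12]], "delta_pos": [[0.0156, -0.036, -0.006], [0.0156, -0.036, -0.006], [0.0156, -0.036, -0.006], [0.0156, -0.036, -0.006], [0.0156, -0.036, -0.006], [0.0156, -0.036, -0.006], [0.0156, -0.036, -0.006], [0.0156, -0.036, -0.006]], "hand": [100, 100, 100, 100, 100, 100, 100, 100]}}

```text
clock: 0.77
tool_pos: [383.6, 279.2, 182.9]
tool_rot: [-2.014, -2.411, 0.0]
contact_force: [0.3, -0.5, -0.6]
gripper_width: 0.999
grasp_force: 0.0
```

Emit:
{"method": "arm_command", "body": {"turn": [[0, 0, -0.12], [0, 0, -0.12], [0, 0, -0.12], [0, 0, 0], [0, 0, 0], [0, 0, 0], [0, 0, 0], [0, 0, 0]], "delta_pos": [[0.0156, -0.036, -0.006], [0.0156, -0.036, -0.006], [0.0156, -0.036, -0.006], [0.0156, -0.036, -0.006], [0.0156, -0.036, -0.006], [0.0156, -0.036, -0.006], [0.0156, -0.036, -0.006], [0.0156, -0.036, -0.006]], "hand": [100, 100, 100, 100, 100, 100, 100, 100]}}

```text
clock: 1.43
tool_pos: [508.5, -9.0, 134.8]
tool_rot: [-2.408, -2.017, 0.0]
contact_force: [1.6, -0.4, -0.7]
gripper_width: 1.001
grasp_force: 0.0
```

Run:
```python
from h import *
from scipy.spatial.transform import Rotation as Ro
s=ctrl.sense();print(s['clock'],s['tool_pos'],s['q'].round(3));print(Ro.from_rotvec(s['tool_rot']).as_matrix().round(3))
D=np.load('/tmp/top.npz');hsv=cv2.cvtColor(D['im'],cv2.COLOR_RGB2HSV)
m=cv2.inRange(hsv,(3,110,40),(20,255,255)); k,l,st,c=cv2.connectedComponentsWithStats(m)
i=np.argmax([st[j,4] if 160<c[j,0]<230 and 190<c[j,1]<250 else 0 for j in range(1,k)])+1
ct=cv2.findContours((l==i).astype(np.uint8),0,1)[0][0][:,0]
w=ray('top',ct,163.);print(st[i],cv2.fitEllipse(np.float32(w[:,:2])),cv2.minEnclosingCircle(np.float32(w[:,:2])))
```

```text
1.4333 [508.49383058  -9.02483973 134.77807304] [-0.238  0.52   1.813  0.     0.809 -0.061]
[[ 0.176  0.984 -0.001]
 [ 0.984 -0.176  0.   ]
 [ 0.    -0.001 -1.   ]]
[ 173  196   44   43 1350] ((543.7438354492188, 297.5981140136719), (144.98887634277344, 145.8402862548828), 98.75923156738281) ((543.3978881835938, 297.7167053222656), 74.76875305175781)
```

Emit:
{"method": "arm_command", "body": {"turn": [[0, 0, 0], [0, 0, 0], [0, 0, 0], [0, 0, 0], [0, 0, 0], [0, 0, 0], [0, 0, 0], [0, 0, 0]], "delta_pos": [[0, 0.001, -0.025], [0, 0, -0.03], [0, 0, -0.02], [0, 0, 0], [0, 0, 0], [0, 0, 0], [0, 0, 0], [0, 0, 0]], "hand": [100, 100, 100, 0, 0, 0, 0, 0], "newtons": 100}}

```text
clock: 2.1
tool_pos: [509.2, -6.0, 61.7]
tool_rot: [2.406, 2.017, 0.003]
contact_force: [-0.7, 0.1, 0.2]
gripper_width: 0.3
grasp_force: 0.0
```

Emit:
{"method": "arm_command", "body": {"turn": [[0, 0, 0], [0, 0, 0], [0, 0, 0], [0, 0, 0], [0, 0, 0], [0, 0, 0], [0, 0, 0]], "delta_pos": [[0, 0, 0], [0, 0, 0], [0, 0, 0.005], [0, 0, 0.01], [0, 0, 0.01], [0, 0, 0.005], [0, 0, 0]], "hand": [0, 0, 0, 0, 0, 0, 0]}}

```text
clock: 2.68
tool_pos: [509.5, -6.3, 91.9]
tool_rot: [2.406, 2.016, 0.003]
contact_force: [0.2, 0.4, -4.2]
gripper_width: 0.145
grasp_force: 97.7
```

Run:
```python
from h import *
im,W=grab('scene'); cv2.imwrite('pics/g1.png',cv2.resize(im[130:270,130:290,::-1],None,fx=4,fy=4))
s=ctrl.sense();print(s['tool_pos'],s['contact_force'],s['gripper_width'],s['grasp_force'])
```

```text
[508.99310764  -6.23406681  91.28707925] [ 0.39969187 -0.19572904 -3.15021714] 0.1460022768902505 97.71276354789734
```

View pics/g1.png

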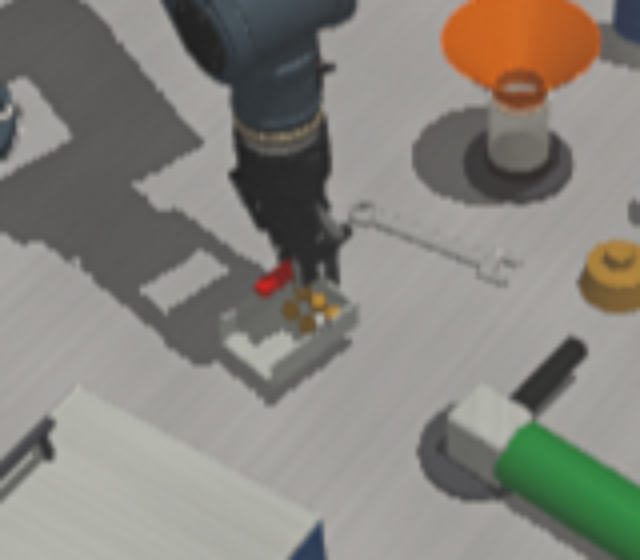

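The scoop is held level at crop (290,300), with all five nuts still at its back. Next I lift it, swing it over and turn it.

Emit:
{"method": "arm_command", "body": {"turn": [[0, 0, 0], [0, 0, 0], [0, 0, 0], [0, 0, 0], [0, 0, 0], [0, 0, 0], [0, 0, 0], [0, 0, 0]], "delta_pos": [[0, 0, 0.01], [0, 0, 0.02], [0, 0, 0.03], [0, 0, 0.035], [0, 0, 0.03], [0, 0, 0.02], [0, 0, 0.015], [0, 0, 0.01]], "hand": [0, 0, 0, 0, 0, 0, 0, 0]}}

```text
clock: 3.4
tool_pos: [508.4, -6.1, 262.6]
tool_rot: [2.407, 2.016, 0.002]
contact_force: [0.1, 0.6, -4.0]
gripper_width: 0.142
grasp_force: 98.0
```

Emit:
{"method": "arm_command", "body": {"turn": [[0, 0, -0.087], [0, 0, -0.087], [0, 0, -0.087], [0, 0, -0.087], [0, 0, -0.087], [0, 0, -0.087], [0, 0, -0.087], [0, 0, -0.087]], "delta_pos": [[0.0032, 0.0095, 0], [0.0065, 0.0189, 0], [0.0097, 0.0284, 0], [0.0123, 0.036, 0], [0.0123, 0.036, 0], [0.0123, 0.036, 0], [0.0123, 0.036, 0], [0.0123, 0.036, 0]], "hand": [0, 0, 0, 0, 0, 0, 0, 0]}}

```text
clock: 4.07
tool_pos: [588.5, 232.3, 260.0]
tool_rot: [-2.954, -1.069, 0.003]
contact_force: [1.0, -1.3, -4.0]
gripper_width: 0.142
grasp_force: 98.0
```

Emit:
{"method": "arm_command", "body": {"turn": [[0, 0, -0.087], [0, 0, -0.087], [0, 0, -0.087], [0, 0, -0.087], [0, 0, 0], [0, 0, 0]], "delta_pos": [[0.0123, 0.036, 0], [0.0113, 0.0331, 0], [0.0065, 0.0189, 0], [0.0049, 0.0142, 0], [0, 0, 0], [0, 0, 0]], "hand": [0, 0, 0, 0, 0, 0]}}

```text
clock: 4.57
tool_pos: [623.1, 333.2, 259.2]
tool_rot: [3.092, 0.553, -0.004]
contact_force: [1.2, 0.3, -4.6]
gripper_width: 0.141
grasp_force: 98.0
```

Run:
```python
from h import *
from scipy.spatial.transform import Rotation as Ro
im,W=grab('top'); cv2.imwrite('pics/t1.png',cv2.resize(im[150:280,110:270,::-1],None,fx=4,fy=4))
s=ctrl.sense();print(s['tool_pos'],s['q'].round(3),s['contact_force'],s['gripper_width']);R=Ro.from_rotvec(s['tool_rot']).as_matrix();print(R.round(3))
# tilt plan about the nose: a = azimuth of scoop back (tool x)
u=R[:,0]*[1,1,0];u/=np.linalg.norm(u);a=np.degrees(np.arctan2(u[1],u[0]));z=np.array([0,0,1.])
nose=s['tool_pos']-62*u-61.7*z;print('a',a,'nose',nose)
ax=np.cross(u,z); ax=ax if 1 else 0
for th in np.arange(0,1.21,.12):
    # rotate so that nose (-u) goes down: u goes up, z goes to -u
    r=Ro.from_rotvec(ax*th).apply(62*u+61.7*z); print(round(th,2),(r-62*u-61.7*z).round(1))
print('ax',ax)
```

```text
[623.11810425 332.32663957 259.43194593] [ 3.320e-01  6.190e-01  1.172e+00 -1.000e-03  1.353e+00  1.551e+00] [ 0.59200117 -0.31422345 -4.09576147] 0.14304952672483276
[[ 0.938  0.345 -0.003]
 [ 0.345 -0.938 -0.002]
 [-0.003  0.001 -1.   ]]
a 20.204885875816412 nose [564.93336265 310.91318947 197.73194593]
0.0 [0. 0. 0.]
0.12 [-7.4 -2.7  7. ]
0.24 [-15.4  -5.7  13. ]
0.36 [-24.1  -8.9  17.9]
0.48 [-33.3 -12.3  21.7]
0.6 [-42.9 -15.8  24.2]
0.72 [-52.6 -19.4  25.6]
0.84 [-62.5 -23.   25.7]
0.96 [-72.2 -26.6  24.5]
1.08 [-81.8 -30.1  22.1]
1.2 [-91.1 -33.5  18.4]
ax [ 0.34537823 -0.93846357  0.        ]
```

View pics/t1.png

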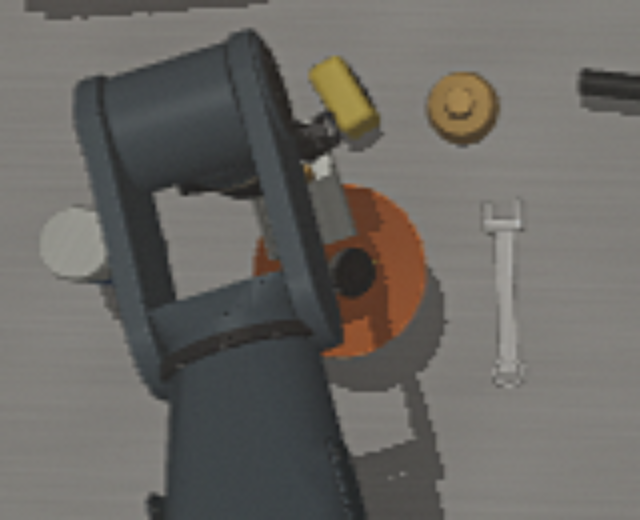

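The nose sits over the upper half of the funnel at crop (350,235), and the throat is at (355,272). The nose needs a shift of 6 mm sideways, then I tilt about it.

Emit:
{"method": "arm_command", "body": {"turn": [[0.0414, -0.1126, 0], [0.0414, -0.1126, 0], [0.0414, -0.1126, 0], [0.0207, -0.0563, 0], [0.0207, -0.0563, 0], [0.0207, -0.0563, 0], [0.0207, -0.0563, 0]], "delta_pos": [[-0.0067, -0.0047, 0.003], [-0.0073, -0.005, 0.002], [-0.008, -0.0052, 0.0009], [-0.0046, -0.0017, 0.0019], [-0.0046, -0.0017, 0.0019], [-0.0048, -0.0018, 0.0013], [-0.0048, -0.0018, 0.0013]], "hand": [0, 0, 0, 0, 0, 0, 0]}}

```text
clock: 5.2
tool_pos: [581.9, 309.1, 272.6]
tool_rot: [-2.865, -0.507, -0.878]
contact_force: [0.4, 0.0, -3.8]
gripper_width: 0.142
grasp_force: 98.1
```

Emit:
{"method": "arm_command", "body": {"turn": [[0, 0, 0], [0, 0, 0], [0.0207, -0.0563, 0], [0.0207, -0.0563, 0], [0, 0, 0], [0.0207, -0.0563, 0], [0.0207, -0.0563, 0], [0, 0, 0]], "delta_pos": [[0, 0, 0], [0, 0, 0], [-0.0049, -0.0018, 0.0007], [-0.0049, -0.0018, 0.0007], [0, 0, 0], [-0.0049, -0.0018, 0], [-0.0049, -0.0018, 0], [0, 0, 0]], "hand": [0, 0, 0, 0, 0, 0, 0, 0]}}

```text
clock: 5.87
tool_pos: [568.8, 310.4, 275.8]
tool_rot: [-2.73, -0.49, -1.127]
contact_force: [1.3, 0.4, -2.4]
gripper_width: 0.14
grasp_force: 98.4
```

Run:
```python
from h import *
from scipy.spatial.transform import Rotation as Ro
im,W=grab('scene'); cv2.imwrite('pics/s2.png',cv2.resize(im[60:200,190:350,::-1],None,fx=4,fy=4))
s=ctrl.sense();print(s['clock'],s['tool_pos'],s['q'].round(3),s['contact_force'],s['gripper_width']);R=Ro.from_rotvec(s['tool_rot']).as_matrix();print(R.round(3))
print('nose',s['tool_pos']-62*R[:,0]+61.7*R[:,2])
```

```text
5.9167 [569.56433081 310.34974527 276.33963555] [0.306 0.351 1.923 0.506 0.094 1.035] [ 0.58358941  0.02863986 -2.99559363] 0.14840163395994985
[[ 0.664  0.352  0.66 ]
 [ 0.242 -0.936  0.256]
 [ 0.708 -0.01  -0.707]]
nose [569.09852563 311.14752141 188.87514802]
```

View pics/s2.png

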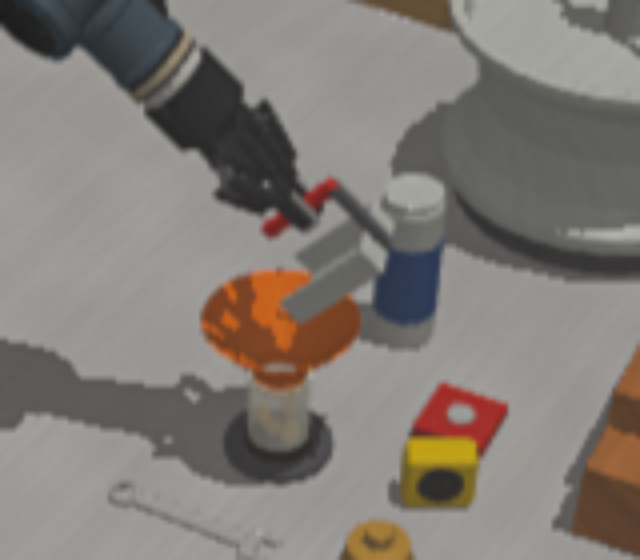

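The scoop is tilted at 45°, and brass nuts show inside the tube at crop (285,430). I check whether any nuts remain in the scoop.

Emit:
{"method": "arm_command", "body": {"turn": [[0, 0, 0], [0, 0, 0], [0, 0, 0], [0, 0, 0]], "delta_pos": [[0, 0, 0], [0, 0, 0], [0, 0, 0], [0, 0, 0]], "hand": [0, 0, 0, 0]}}

```text
clock: 6.25
tool_pos: [568.7, 310.0, 275.8]
tool_rot: [-2.731, -0.492, -1.129]
contact_force: [0.5, -0.1, -2.7]
gripper_width: 0.142
grasp_force: 98.4
```

Run:
```python
from h import *
f=[]
for i in range(3):
    im,W=grab('scene'); f.append(ctrl.sense()['contact_force'][2])
print(f)
im2,W2=grab('top')
a=cv2.resize(im[90:180,235:300],None,fx=6,fy=6,interpolation=cv2.INTER_CUBIC);b=cv2.resize(im2[160:250,160:225],None,fx=6,fy=6,interpolation=cv2.INTER_CUBIC)
cv2.imwrite('pics/s3.png',np.hstack([a,b])[:,:,::-1])
```

```text
[np.float64(-2.4914321417448466), np.float64(-2.659839712454373), np.float64(-2.3701969334373523)]
```

View pics/s3.png

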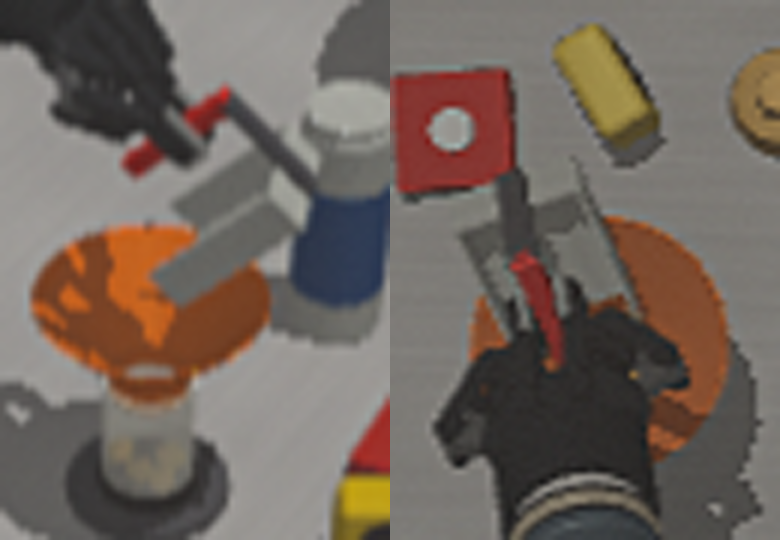

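The visible pan is empty and the load has dropped by 1.5 N, which is five nuts. I level the scoop and carry it back.

Emit:
{"method": "arm_command", "body": {"turn": [[-0.0388, 0.1055, 0], [-0.0388, 0.1055, 0], [-0.0388, 0.1055, 0], [-0.0388, 0.1055, 0], [-0.0388, 0.1055, 0], [-0.0388, 0.1055, 0], [-0.0388, 0.1055, 0]], "delta_pos": [[0, 0, 0.002], [0, 0, 0.002], [0, 0, 0.002], [0, 0, 0.002], [0, 0, 0.002], [0, 0, 0], [0, 0, 0]], "hand": [0, 0, 0, 0, 0, 0, 0]}}

```text
clock: 7.03
tool_pos: [568.1, 316.1, 285.8]
tool_rot: [-3.049, -0.546, -0.095]
contact_force: [0.4, 1.0, -2.6]
gripper_width: 0.142
grasp_force: 98.2
```

Emit:
{"method": "arm_command", "body": {"turn": [[0, 0, 0], [0, 0, 0.116], [0, 0, 0.116], [0, 0, 0.116], [0, 0, 0.116], [0, 0, 0.116], [0, 0, 0.116], [0, 0, 0.116]], "delta_pos": [[-0.003, -0.015, 0], [-0.0067, -0.035, 0], [-0.0067, -0.035, 0], [-0.0067, -0.035, 0], [-0.0067, -0.035, 0], [-0.0067, -0.035, 0], [-0.0067, -0.035, -0.01], [-0.0067, -0.035, -0.02]], "hand": [0, 0, 0, 0, 0, 0, 0, 0]}}

```text
clock: 7.7
tool_pos: [520.1, 56.1, 257.1]
tool_rot: [-2.574, -1.696, -0.072]
contact_force: [0.8, -0.4, -3.3]
gripper_width: 0.14
grasp_force: 98.3
```

Emit:
{"method": "arm_command", "body": {"turn": [[0, 0, 0.116], [0, 0, 0.116], [0, 0, 0], [0, 0, 0]], "delta_pos": [[-0.0067, -0.035, -0.02], [-0.0067, -0.021, -0.025], [0, 0, -0.03], [0, 0, 0]], "hand": [0, 0, 0, 0]}}

```text
clock: 8.03
tool_pos: [501.7, 1.9, 176.2]
tool_rot: [-2.36, -1.957, -0.042]
contact_force: [-2.0, 1.3, -2.6]
gripper_width: 0.14
grasp_force: 98.3
```

Run:
```python
from h import *
from scipy.spatial.transform import Rotation as Ro
im,W=grab('scene');im2,W2=grab('top')
s=ctrl.sense();print(s['clock'],s['tool_pos'],s['q'].round(3),s['contact_force']);R=Ro.from_rotvec(s['tool_rot']).as_matrix();print(R.round(3))
Rt=np.array([[.178,.984,0],[.984,-.178,0],[0,0,-1]]);print('turn',Ro.from_matrix(Rt@R.T).as_rotvec().round(3))
a=cv2.resize(im[60:200,190:320],None,fx=3,fy=4,interpolation=cv2.INTER_CUBIC);b=cv2.resize(im2[170:260,160:230],None,fx=5.7,fy=560/90,interpolation=cv2.INTER_CUBIC)
cv2.imwrite('pics/s4.png',np.hstack([a,b])[:,:,::-1])
```

```text
8.1333 [504.71868461   2.86750626 180.03731371] [-0.256  0.45   1.77   0.081  0.961 -0.12 ] [ 0.71168865  0.20977145 -1.49308811]
[[ 0.183  0.983 -0.02 ]
 [ 0.981 -0.181  0.074]
 [ 0.069 -0.033 -0.997]]
turn [-0.074 -0.02   0.004]
```

View pics/s4.png

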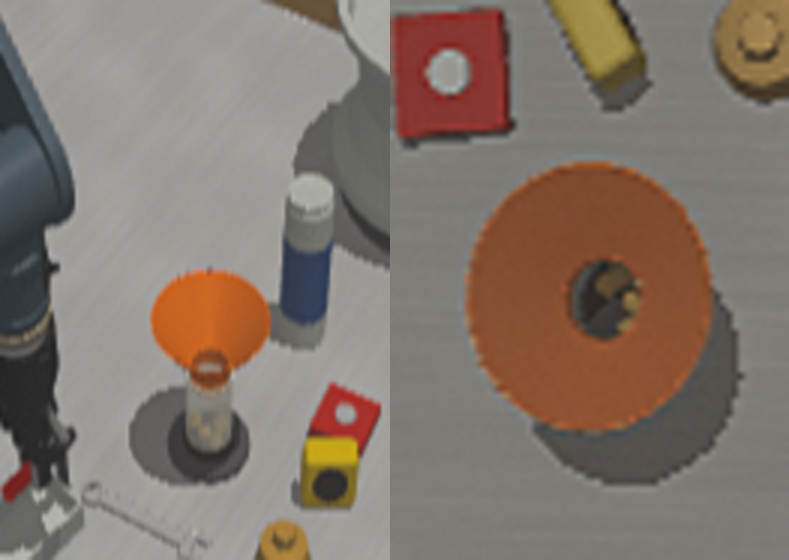

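The funnel walls are clear and brass nuts show in the tube through the throat at (615,290). Next I level the last 4° and set the scoop down.

Emit:
{"method": "arm_command", "body": {"turn": [[-0.037, -0.01, 0.002], [-0.037, -0.01, 0.002], [0, 0, 0], [0, 0, 0], [0, 0, 0], [0, 0, 0], [0, 0, 0]], "delta_pos": [[0, 0, -0.035], [0, 0, -0.035], [0, 0, -0.025], [0, 0, -0.012], [0, 0, -0.004], [0, 0, 0], [0, 0, 0]], "hand": [0, 0, 0, 0, 0, 0, 0]}}

```text
clock: 8.72
tool_pos: [506.7, 3.0, 70.9]
tool_rot: [2.406, 2.013, 0.005]
contact_force: [0.4, -0.0, -1.5]
gripper_width: 0.142
grasp_force: 98.4
```

Run:
```python
from h import *
from scipy.spatial.transform import Rotation as Ro
s=ctrl.sense();print(s['clock'],s['tool_pos'],s['contact_force']);R=Ro.from_rotvec(s['tool_rot']).as_matrix();print(R.round(3))
im,W=grab('scene','s5.png')
cv2.imwrite('pics/s5.png',cv2.resize(im[130:270,130:290,::-1],None,fx=4,fy=4))
```

```text
8.7167 [506.73692506   3.04589375  70.893872  ] [ 0.40245178 -0.04994641 -1.5152523 ]
[[ 0.176  0.984  0.005]
 [ 0.984 -0.176 -0.001]
 [-0.001  0.005 -1.   ]]
```

View pics/s5.png

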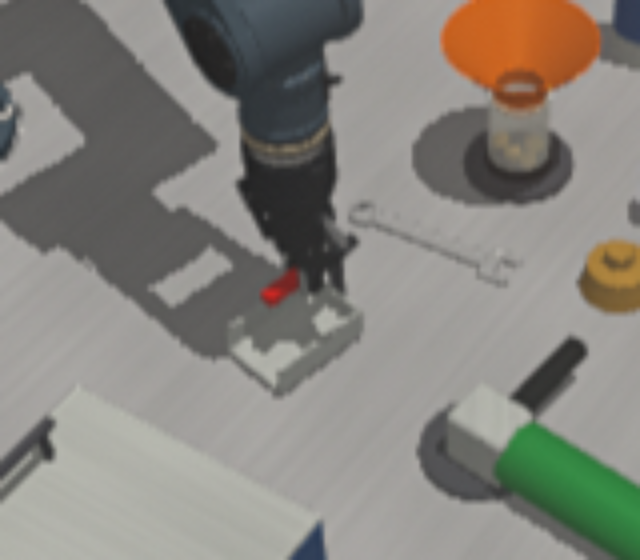

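The scoop is empty and level just above the bench at crop (295,350). I lower it, release it and move to the lid handle.

Emit:
{"method": "arm_command", "body": {"turn": [[0, 0, 0], [0, 0, 0], [0, 0, 0], [0, 0, 0], [0, 0, 0], [0, 0, 0], [0, 0, 0]], "delta_pos": [[0, 0, -0.005], [0, 0, -0.0035], [0, 0, 0], [0, 0, 0], [0, 0, 0], [0, 0, 0], [0, 0, 0]], "hand": [0, 0, 0, 40, 70, 100, 100], "newtons": 60}}

```text
clock: 9.35
tool_pos: [504.8, 2.8, 60.9]
tool_rot: [2.41, 2.014, 0.001]
contact_force: [-0.3, -0.1, -0.5]
gripper_width: 0.698
grasp_force: 0.0
```

Emit:
{"method": "arm_command", "body": {"turn": [[0, 0, 0], [0, 0, 0], [0, 0, 0], [0, 0, 0], [0, 0, 0]], "delta_pos": [[0, 0, 0], [0, 0, 0], [0, 0, 0.03], [0, 0, 0.04], [0, 0, 0.04]], "hand": [100, 100, 100, 100, 100]}}

```text
clock: 9.77
tool_pos: [503.5, 3.1, 171.0]
tool_rot: [-2.409, -2.013, 0.003]
contact_force: [1.2, -0.7, 0.3]
gripper_width: 0.998
grasp_force: 0.0
```

Run:
```python
from h import *
s=ctrl.sense();print(s['clock'],s['tool_pos'],s['gripper_width'],s['contact_force'])
for n in('top','scene'):
    im,W=grab(n);hsv=cv2.cvtColor(im,cv2.COLOR_RGB2HSV).astype(int); H,S=hsv[...,0],hsv[...,1];x,y,z=W[...,0],W[...,1],W[...,2]
    p=W[(x>400)&(x<600)&(y>-110)&(y<90)&(z>60)&(z<100)&((H<8)|(H>172))&(S>130)]
    A=np.c_[p[:,:2]-p[:,:2].mean(0),np.ones(len(p))]; print(n,len(p),p.mean(0).round(1),np.linalg.lstsq(A,p[:,2],rcond=None)[0].round(3))
f,th0=None,None
h=np.array([687.,100.5]); prev=None
for i in range(13):
    f=.87*i/12;t=.5*i/12
    b=h+[-210*np.cos(f)+43*np.sin(f),210*np.sin(f)+43*np.cos(f)]
    T=b+19*np.array([-np.sin(t),-np.cos(t)])
    if prev is not None: print(i,T.round(1),(T-prev).round(1))
    prev=T
```

```text
9.7667 [503.54848367   3.0755645  170.96690157] 0.9976777258714632 [ 1.18668428 -0.68498056  0.32183117]
top 0 [nan nan nan] [0. 0. 0.]
scene 85 [ 5.084e+02 -3.000e-01  8.290e+01] [-1.9700e-01  3.7000e-02  8.2868e+01]
1 [479.9 139.6] [ 2.9 15.1]
2 [483.8 154.5] [ 4.  14.8]
3 [488.9 169. ] [ 5.  14.5]
4 [494.9 183. ] [ 6.1 14.1]
5 [502.  196.6] [ 7.1 13.6]
6 [510.  209.6] [ 8. 13.]
7 [518.9 221.9] [ 8.9 12.4]
8 [528.7 233.6] [ 9.8 11.7]
9 [539.3 244.5] [10.6 10.9]
10 [550.6 254.6] [11.4 10.1]
11 [562.7 263.8] [12.   9.2]
12 [575.3 272.1] [12.7  8.3]<stdin>:6: RuntimeWarning: Mean of empty slice.
  ret = um.true_divide(
```

Emit:
{"method": "arm_command", "body": {"turn": [[0, 0, 0.033], [0, 0, 0.033], [0, 0, 0.033], [0, 0, 0.033], [0, 0, 0.033], [0, 0, 0.033], [0, 0, 0], [0, 0, 0]], "delta_pos": [[0, -0.02, 0.014], [-0.0033, -0.037, 0], [-0.0033, -0.037, 0], [-0.0033, -0.037, 0], [-0.0033, -0.037, 0], [-0.0033, -0.037, 0], [-0.0033, -0.037, 0], [-0.0033, -0.037, 0]], "hand": [100, 100, 100, 100, 100, 100, 100, 100]}}

```text
clock: 10.53
tool_pos: [480.7, -277.5, 183.9]
tool_rot: [-2.199, -2.243, -0.001]
contact_force: [0.6, -0.4, -0.6]
gripper_width: 1.0
grasp_force: 0.0
```

Emit:
{"method": "arm_command", "body": {"turn": [[0, 0, 0], [0, 0, 0], [0, 0, 0], [0, 0, 0]], "delta_pos": [[-0.0034, -0.03, 0], [0, -0.009, 0], [0, 0, 0], [0, 0, 0]], "hand": [100, 100, 100, 100]}}

```text
clock: 10.87
tool_pos: [477.5, -314.2, 183.9]
tool_rot: [-2.199, -2.241, -0.002]
contact_force: [0.8, 0.6, 0.9]
gripper_width: 0.999
grasp_force: 0.0
```

Run:
```python
from h import *
from scipy.spatial.transform import Rotation as Ro
s=ctrl.sense();print(s['clock'],s['tool_pos'],s['q'].round(3));R=Ro.from_rotvec(s['tool_rot']).as_matrix();print(R.round(3))
im,W=grab('top');im2,W2=grab('scene')
a=cv2.resize(im[190:270,300:420],None,fx=5,fy=5);
b=cv2.resize(im2[190:330,80:230],None,fx=600/150,fy=4); print(a.shape,b.shape)
cv2.imwrite('pics/l1.png',cv2.resize(b,(600,560))[:,:,::-1])
x,y,z=W2[...,0],W2[...,1],W2[...,2]
p=W2[(x>400)&(x<600)&(y>-110)&(y<90)&(z>1)&(z<100)];print(len(p),p.mean(0))
```

```text
10.8667 [ 477.54739551 -314.20281596  183.8551699 ] [-7.780e-01  5.160e-01  1.616e+00  1.000e-03  1.011e+00 -7.970e-01]
[[-0.019  1.    -0.   ]
 [ 1.     0.019  0.002]
 [ 0.002 -0.    -1.   ]]
(400, 600, 3) (560, 600, 3)
920 [506.26055084 -10.8263158   17.6920729 ]
```

View pics/l1.png

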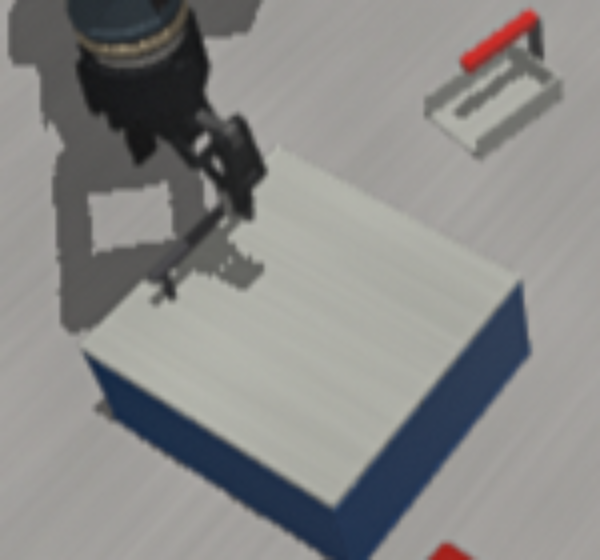

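The scoop stands upright and empty at crop (495,95), and the open fingers straddle the handle at (215,230). I descend and grip.

Emit:
{"method": "arm_command", "body": {"turn": [[0, 0, 0], [0, 0, 0], [0, 0, 0], [0, 0, 0], [0, 0, 0], [0, 0, 0], [0, 0, 0], [0, 0, 0]], "delta_pos": [[0, 0, -0.02], [0, 0, -0.025], [0, 0, -0.014], [0, 0, 0], [0, 0, 0], [0, 0, 0], [0, 0, 0], [0, 0, 0]], "hand": [100, 100, 100, 50, 0, 0, 0, 0], "newtons": 60}}

```text
clock: 11.63
tool_pos: [479.0, -315.4, 127.1]
tool_rot: [2.196, 2.241, 0.001]
contact_force: [0.2, -0.5, 0.3]
gripper_width: 0.3
grasp_force: 0.0
```

Emit:
{"method": "arm_command", "body": {"turn": [[0, 0, 0], [0, 0, 0], [0, 0, 0]], "delta_pos": [[0, 0, 0], [0, 0, 0], [0, 0, 0]], "hand": [0, 0, 0]}}

```text
clock: 11.88
tool_pos: [475.1, -315.3, 127.0]
tool_rot: [-2.194, -2.243, 0.007]
contact_force: [-8.4, -1.8, 8.6]
gripper_width: 0.104
grasp_force: 58.6
```

Emit:
{"method": "arm_command", "body": {"turn": [[0, 0.042, 0], [0, 0.042, 0], [0, 0.042, 0], [0, 0.042, 0], [0, 0.042, 0], [0, 0.042, 0], [0, 0, 0]], "delta_pos": [[0.0029, 0, 0.0151], [0.004, 0, 0.0148], [0.005, 0, 0.0145], [0.006, 0.0001, 0.0141], [0.007, 0.0001, 0.0136], [0.008, 0.0001, 0.013], [0, 0, 0]], "hand": [0, 0, 0, 0, 0, 0, 0]}}

```text
clock: 12.47
tool_pos: [509.0, -314.4, 213.3]
tool_rot: [-2.059, -2.103, 0.271]
contact_force: [-9.7, 1.0, 2.9]
gripper_width: 0.104
grasp_force: 59.2
```

Emit:
{"method": "arm_command", "body": {"turn": [[0, 0.042, 0], [0, 0.042, 0], [0, 0.042, 0], [0, 0.042, 0], [0, 0.042, 0], [0, 0.042, 0], [0, 0, 0], [0, 0, 0]], "delta_pos": [[0.0089, 0.0001, 0.0124], [0.0098, 0.0002, 0.0117], [0.0106, 0.0002, 0.0109], [0.0114, 0.0002, 0.0101], [0.012, 0.0002, 0.0092], [0.0127, 0.0002, 0.0083], [0, 0, 0], [0, 0, 0]], "hand": [0, 0, 0, 0, 0, 0, 0, 0]}}

```text
clock: 13.13
tool_pos: [574.9, -312.7, 275.8]
tool_rot: [-1.915, -1.952, 0.498]
contact_force: [-6.5, 2.8, 6.0]
gripper_width: 0.099
grasp_force: 59.7
```

Run:
```python
from h import *
from scipy.spatial.transform import Rotation as Ro
im,W=grab('top','e1.png');im2,W2=grab('scene','e2.png')
s=ctrl.sense();print(s['clock'],s['tool_pos'],s['contact_force'],s['gripper_width'],s['grasp_force'],s['q'].round(2))
R=Ro.from_rotvec(s['tool_rot']).as_matrix();g=s['tool_pos']-19*R[:,2]
print('grasp',g,'phi',np.degrees(np.arctan2(g[2]-100.5,686-g[0])-np.arctan2(43,210)))
for w in(W,W2):
    x,y,z=w[...,0],w[...,1],w[...,2]
    for lo,hi in((-420,-375),(-250,-210)):
        m=(y>lo)&(y<hi)&(x>520)&(x<690)&(z>112)&(z<275)
        if m.sum()>30: a=np.polyfit(x[m],z[m],1); print(m.sum(),np.degrees(np.arctan(a[0])))
```

```text
13.2333 [ 574.44028039 -312.66630308  275.55320927] [-4.96588138  3.1465135   4.43618292] 0.10379567584689166 59.67673122882843 [-0.55  0.76  0.95 -0.27  1.87 -0.59]
grasp [ 583.6997627  -312.69700754  292.14420214] phi 50.33453554897737
115 -48.417042568682255
379 -49.542161162884526
1312 -49.463524980023315
595 -49.55955976246776
```

View pics/e2.png

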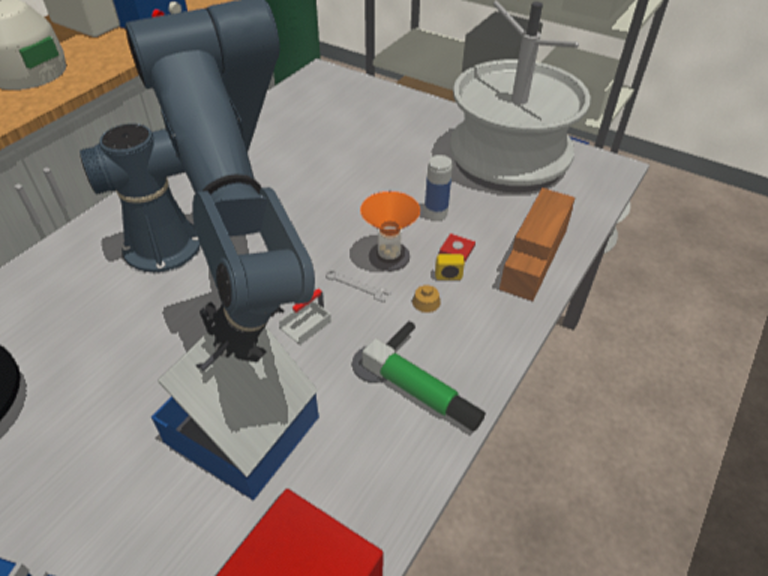

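The lid is held by its handle at about 49.5° (image (235,370)), the scoop stands upright at (305,322), and the tools are where they were. I settle briefly and hand in.

Emit:
{"method": "arm_command", "body": {"turn": [[0, 0, 0], [0, 0, 0], [0, 0, 0], [0, 0, 0], [0, 0, 0], [0, 0, 0], [0, 0, 0], [0, 0, 0]], "delta_pos": [[0, 0, 0], [0, 0, 0], [0, 0, 0], [0, 0, 0], [0, 0, 0], [0, 0, 0], [0, 0, 0], [0, 0, 0]], "hand": [0, 0, 0, 0, 0, 0, 0, 0]}}

```text
clock: 13.9
tool_pos: [574.2, -312.7, 275.4]
tool_rot: [-1.916, -1.951, 0.496]
contact_force: [-5.6, 2.4, 5.8]
gripper_width: 0.102
grasp_force: 59.7
```

```bash
python3 -c "
from bench import ctrl
print(ctrl.sense()['tool_pos'],ctrl.close_job())"
```

```text
the job is handed in; nothing more can be done
[ 574.23608404 -312.68141512  275.44032428] None
```

I handed the job in with the nuts poured into the wash tube, the empty scoop upright on the bench, and the gripper holding the lid at about 50°; the hand-in gave no verdict, and I judged that all five nuts are in from the scoop's weight drop and the pictures, without counting them.

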